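# Shut the tagged outlet of the bench air box

## Task

Shut off the tagged outlet of the bench's compressed-air box: push its sliding cover fully back to uncover the two valve levers, then push the lever that carries the round tag a quarter turn to its stop, so that it stands fully crosswise to its pipe. Leave the other lever as it is, leave the cover open so that the shut valve can be seen, and do it all by pushing with the fingertips: pick nothing up and disturb none of the things lying about.

Things in the scene. Friction and masses are not known exactly. Their poses are not given: they have to be found in the camera images.
- air_box: grey sheet-steel box fixed to the bench, 230 (x) x 250 (y) x 87 mm (rail tops); origin under its centre; x from its front (two couplings, a round gauge, out to 26 mm before the front wall) to its back, y to its left. Front half: open bay with two valves, x -111 to -5, y -121 to +121 mm; rear half: fixed deck that the cover slides over. Valve pivots at x = -30, y = +45 and -60 mm.
- cover_flange (a point): middle of the top edge (z about 107 mm) of the upturned flange at the front edge of the grey sheet-metal cover; flange 150 mm long along the box's y, 4 mm thick with a 6 mm rolled edge, rising from the cover plate's top at z = 80 mm. The plate measures 118 x 236 x 4 mm. A fixed parts cabinet, 185 mm high, fills x < 0.35, y > 0.29 m (world) in front of the box at its left.
- cover (a joint): how far the cover has slid back along the box's +x, in m: 0 shut, 0.108 fully open at its stop; it starts almost shut. It slides with about 4 N of friction (plus 6 N per m/s) and stays where it is left.
- tagged_stem (a point): on the upright pivot axis of the TAGGED lever, at z = 60 mm. This lever, the left or the right one, carries a brass disc, 29 mm across, 2 mm thick, lying flat on it, centre 15.5 mm from the pivot, top at z = 69 mm. The other lever is alike but has no disc.
- tagged_grip (a point): middle of the tagged lever's dark grip sleeve, 50 mm from the pivot; the sleeve is 14 mm wide, z = 53 to 67 mm, and reaches from 31 to 67 mm from the pivot. Below it the pipe's top is at z = 38 mm; the valve body, within 24 mm of the pivot, reaches 44 mm (its stem 57 mm).
- lever_tagged (a joint): tagged lever's angle, rad: 0 open, pointing to the box's front (-x) along its pipe; it turns clockwise seen from above, towards the box's left, to its stop at 1.571, shut, pointing along the box's +y. Starts open or nearly so; 0.22 N m of friction (4.5 N at the grip); stays where it is left.
- plain_grip (a point): middle of the grip sleeve of the other lever, which is the same but has no tag; it turns the same way and must stay where it is.
- lever_plain (a joint): angle of the plain lever, as for the tagged one; starts open or partly closed (up to 0.35)
- parts_tin: round grey tin, 52 mm across, 22 mm high, loose on the bench beside the box's right wall, towards its rear corner; origin under its centre
- screwdriver: screwdriver, 140 mm long and 22 mm high, lying loose on the low round turntable to the right of the box; origin under its centre
- movement: black square clock movement, 56 x 56 x 32 mm, loose on the turntable, on the side nearer to the box; origin under its centre

How it is judged:
On the way, in this order (a step that is already met when the one before it is completed fails the run):
1. the cover is pushed fully back (at least 100 of its 108 mm) (value of joint cover above 0.1 m), for 0.2 s.
2. the tagged lever is pushed shut, within 0.1 rad of its stop (value of joint lever_tagged above 1.47 rad), for 0.2 s.
At the end, for the whole second after the job is handed in: The cover stands at least 100 mm back (stop at 108), the tagged lever is at rest within 0.1 rad of its shut stop, and the plain lever's grip is within 10 mm of where it was (value of joint cover above 0.1 m and value of joint lever_tagged above 1.47 rad and velocity of joint lever_tagged below 0.02 rad/s and distance of plain_grip from where it was at the start of the episode below 0.01 m); the robot touches nothing.
It fails at once if the plain lever is turned (its grip moves more than 10 mm) (distance of plain_grip from where it was at the start of the episode above 0.01 m).
It fails at once if the tin, the screwdriver or the clock movement is lifted or moved more than 15 mm (distance of any of parts_tin, screwdriver, movement from where it was at the start of the episode above 0.015 m).
It also fails if it takes over 48 s, if anything falls off the work surface, if the arm or the gripper's body presses on something with over 40 N, if the wrist force passes 120 N, or if a joint passes its speed limit or range.

## Robot

A 7-joint arm with a two-finger parallel gripper is mounted at the origin on the work surface; the furniture and walls round the work are solid. World frame = base frame: x ahead of the robot, y to its left, z up, the work surface at z = 0. Lengths are in m, angles in rad, forces in N, time in s.
With the tool pointing down it reaches from about 0.4 to 0.925 m from the base axis. Payload 5.6 kg.
Tool frame: the origin (TCP) lies where the fingers leave the gripper's body, on its centre line; the fingertips stand 73 mm ahead of it and the grasp point (between the pads) lies r.pinch_z ahead of it (r.pinch_z is the distance from the TCP to the grasp point, in m); z points along the fingers, y is the line along which they close (so a half turn about z gives the same grasp; the last joint's range is limited). The gripper opens to 85 mm and grips with 20 to 120 N. Pads are 22 mm wide; open, the fingers measure 114 mm over their backs; the gripper's body (76 mm by 85 mm) begins 54 mm behind the grasp point. The pads swing forward as they close: fully open they stand 13 mm farther back than shut.
Start: joints at [1.156, 0.468, -0.012, 1.603, 0.006, 1.071, -0.056], TCP at [0.236, -0.606, 0.304] pointing down, gripper open.
Joint ranges: [-2.53, 2.53], [-0.31, 2.02], [-1.57, 1.55], [0.28, 2.44], [-1.29, 4.43], [0.15, 1.84], [-2.92, 2.92]. Speed limits (rad/s): [2.57, 2.57, 3.14, 3.14, 3.14, 3.14, 3.14].

## Interface

Orientations are given as [roll, pitch, yaw] about the fixed x, y, z axes, in that order (R = Rz(yaw) Ry(pitch) Rx(roll)).
In Python, from bench import monitor, eyes, r, models gives the robot as it stands. The module is installed in compiled form; this text tells all that it offers.
- The arm moves only by the tool step_arm, never from a script. Its argument "deltas" is a list of rows, each a list of 7 numbers: the opening, from 0 (shut) to 1 (fully open), then the shift along the world's x, y, z in mm, then the turn, a rotation vector about the world's x, y, z in rad. In form: [[hand, dx, dy, dz, rx, ry, rz], ...]. A call has 1 to 8 rows; each row is the pose to reach, as a shift and turn from the pose commanded when the call began; what a row does not reach only later rows make up. A row lasts 1/12 s, in which the tool goes at most 41.7 mm and 7.16 degrees, less where a joint would pass 70% of its speed; a pose out of reach is approached as far as the arm can. A call with a gripper value outside its range is refused whole. The fingers move at their own pace and stop on an object; "newtons" is the grip in N (left out, the last holds). Time passes only in rows, so rows that repeat a pose let the fingers close. It gives the time, the measured TCP pose, the force, the opening and the grip force at its end, in the units of the state.
- monitor.sense(): the state, without advancing time (a new reading comes with each control period).
- eyes.snapshot(name): name is "scene" or "top" or "wrist"; returns a dict with "frame" (480x640x3 uint8, red, green, blue), "intrinsics" (3x3 intrinsics, pixels), "T" (4x4, takes a point from camera to world coordinates); the wrist camera has in their place "T_tool_cam" (4x4, takes a point from camera to tool coordinates, whose origin is the TCP and whose axes are the flange's). Camera axes: x right, y down, z forward; pixel columns grow to the right and rows downward; lengths in m; the calibration is good to about 2 mm. A picture is of the moment at which its call begins: read the wrist's pose just before it. There is no depth.
- r.finish_job(): hands the job in; it is judged then, once.
Trained networks look in the newest picture that a camera, given by its name, has taken for a name from the list of things; names that differ only in an ending like _2 or _b are one class to them, and where a whole thing is asked for, a point or a joint stands for the part that bears it (a point fixed in the world has none). Each returns a list of dicts, best first, with "p" (0 to 1); they miss things now and then, are a little off and sometimes report something else, mostly with a low value. They report only what shows in the picture. A call takes as long as a camera call.
- models.outline_of(query, camera): "mask" (480x640 bool, what is visible of it).
- models.mark_of(query, camera): "at" ([x, y, z] in m, in world coordinates, good to about 4 mm: a listed point, or the origin of a listed thing).
The state is a dict: "time_s": time; "joint_positions": joint angles; "dq": joint speeds; "tau": joint torques, N m; "ee_pos": TCP position; "tcp_rot": TCP orientation; "force": force on the tool from outside, world axes, zero at the start; "torque": the same for the moment, N m; "finger_gap": opening from 0.0 (shut) to 1.0 (fully open); "grasp_force": force on a finger pad.
Only numpy, scipy, OpenCV 4.12 (cv2) and the standard library are available. Lean on these libraries where they do the work, as an engineer would, in place of code of your own. Each camera call takes 0.05 s, during which the arm holds its last target. There are 200 camera calls.

## Working session

There is one attempt and no reset: what is moved stays moved. The work goes in short steps, Python scripts to look and compute and a tool call to move; the robot and the scene stay as the last step left them, time stands still between calls to the robot, and variables do not carry over. Pictures are saved under pics/ and viewed, at most 10 in all, crops included, and the job is handed in when it is done.

Besides the shell and the picture viewer there is one more tool, called after ">>>" by a JSON object that holds its "fn" and its "kwargs", one argument or row to a line. step_arm: Moves the arm, as the interface text tells. Its arguments: {"type":"object","properties":{"deltas":{"type":"array"},"newtons":{"type":"number"}},"required":["deltas"]}

```bash
mkdir -p pics; python3 - <<'E'
from bench import monitor, eyes, r, models
import cv2
s=monitor.sense(); print(s['time_s'],s['ee_pos'],s['tcp_rot'],s['force'],r.pinch_z)
for c in ("scene","top"):
    d=eyes.snapshot(c); cv2.imwrite(f"pics/{c}0.png",d["frame"][:,:,::-1])
    print(c,d["intrinsics"].tolist(),d["T"].round(4).tolist())
    for q in ("air_box","cover_flange","tagged_stem","tagged_grip","plain_grip","parts_tin","screwdriver","movement"):
        print(c,q,[(round(m['p'],2),[round(float(v),4) for v in m['at']]) for m in models.mark_of(q,c)[:2]])
print(monitor.sense()['time_s'])
E
```

```text
0.0 [ 0.23591589 -0.60521687  0.30294424] [-3.13983472e+00  1.09135519e-04  3.71686587e-01] [-0.16549652 -0.13959591 -0.05136813] 0.0539
scene [[514.7579279052133, 0.0, 318.05621961811585], [0.0, 514.7579279052133, 238.843859347374], [0.0, 0.0, 1.0]] [[0.6604, -0.391, 0.6411, -0.0307], [-0.7505, -0.3177, 0.5795, -0.4165], [-0.0229, -0.8638, -0.5032, 0.5127], [0.0, 0.0, 0.0, 1.0]]
scene air_box [(0.69, [0.5134, 0.2013, -0.0007])]
scene cover_flange [(0.59, [0.4013, 0.2002, 0.1098]), (0.4, [0.4306, 0.2529, 0.0633])]
scene tagged_stem []
scene tagged_grip [(0.5, [0.4306, 0.1462, 0.0566])]
scene plain_grip []
scene parts_tin [(0.64, [0.6086, 0.0356, -0.0033])]
scene screwdriver [(0.75, [0.5143, 0.2024, -0.0028]), (0.74, [0.4582, -0.1333, 0.0304])]
scene movement [(0.85, [0.4331, -0.0351, 0.0309])]
top [[478.861230263454, 0.0, 324.93350309515654], [0.0, 478.861230263454, 244.26950434167335], [0.0, 0.0, 1.0]] [[-0.0214, -0.9822, 0.1867, 0.3613], [-0.9997, 0.0198, -0.0104, 0.0648], [0.0065, -0.1868, -0.9824, 0.9475], [0.0, 0.0, 0.0, 1.0]]
top air_box [(0.81, [0.5088, 0.1985, -0.0026]), (0.48, [0.4036, 0.1966, 0.1101])]
top cover_flange [(0.83, [0.4069, 0.1961, 0.1092])]
top tagged_stem []
top tagged_grip []
top plain_grip []
top parts_tin [(0.81, [0.6088, 0.0331, -0.0008])]
top screwdriver [(0.63, [0.4564, -0.1334, 0.0329])]
top movement [(0.76, [0.4293, -0.0381, 0.0298])]
0.9
```

View pics/scene0.png

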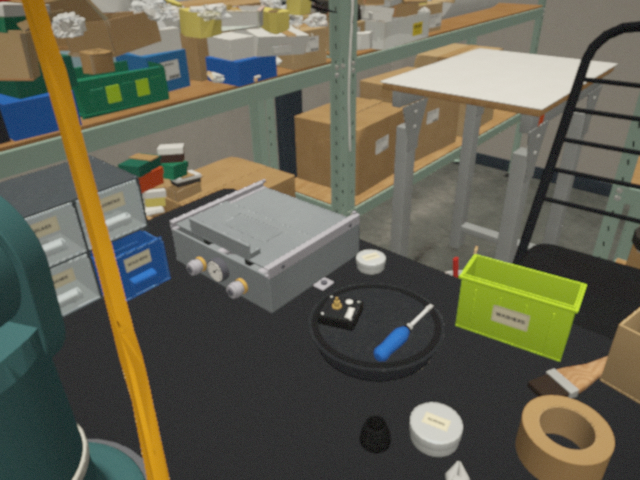

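View pics/top0.png

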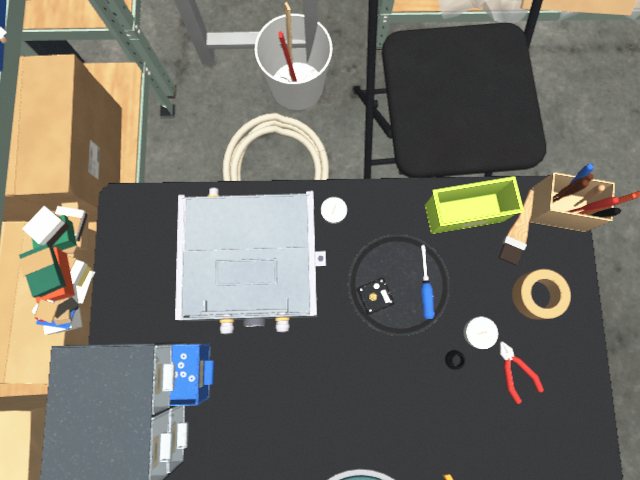

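The scene view shows the grey box, cover shut, flange at about (225,240), the tin at (370,261) and the turntable at (375,325). The top view shows the box square to the world, with its front wall at row 317, columns 176–316. The marks match: box ≈ (0.51, 0.20), flange ≈ (0.404, 0.198). I'll move round towards the flange, fingers shut and high up.

>>> {"fn": "step_arm", "kwargs": {
  "deltas": [
    [0, 23, 35, 0, 0, 0, -0.05],
    [0, 46, 70, 0, 0, 0, -0.1],
    [0, 69, 105, 0, 0, 0, -0.15],
    [0, 92, 140, 0, 0, 0, -0.2],
    [0, 115, 175, 0, 0, 0, -0.25],
    [0, 138, 210, 0, 0, 0, -0.3],
    [0, 161, 245, 0, 0, 0, -0.35],
    [0, 184, 280, 0, 0, 0, -0.37]
  ]
}}

```text
time_s: 1.57
ee_pos: [0.4199, -0.3253, 0.3043]
tcp_rot: [3.141, -0.001, -0.001]
force: [0.9, -1.1, 0.3]
finger_gap: 0.003
grasp_force: 0.0
```

>>> {"fn": "step_arm", "kwargs": {
  "deltas": [
    [0, 0, 40, 0, 0, 0, 0],
    [0, 0, 80, 0, 0, 0, 0],
    [0, 0, 120, 0, 0, 0, 0],
    [0, 0, 160, 0, 0, 0, 0],
    [0, 0, 200, 0, 0, 0, 0],
    [0, 0, 240, 0, 0, 0, 0],
    [0, 0, 280, 0, 0, 0, 0],
    [0, 0, 320, 0, 0, 0, 0]
  ]
}}

```text
time_s: 2.23
ee_pos: [0.4188, -0.0052, 0.3043]
tcp_rot: [3.141, -0.001, 0.001]
force: [0.9, -0.7, -0.1]
finger_gap: -0.001
grasp_force: 0.0
```

>>> {"fn": "step_arm", "kwargs": {
  "deltas": [
    [0, -5, 35, 0, 0, 0, 0],
    [0, -10, 70, 0, 0, 0, 0],
    [0, -20, 105, 0, 0, 0, 0],
    [0, -30, 140, 0, 0, 0, 0],
    [0, -40, 175, 0, 0, 0, 0],
    [0, -51, 203, 0, 0, 0, 0],
    [0, -51, 203, 0, 0, 0, 0]
  ]
}}

```text
time_s: 2.82
ee_pos: [0.3659, 0.2013, 0.3046]
tcp_rot: [-3.139, -0.001, 0.011]
force: [0.1, 0.4, -0.2]
finger_gap: -0.002
grasp_force: 0.0
```

>>> {"fn": "step_arm", "kwargs": {
  "deltas": [
    [0, 0, 0, -30, 0, 0, 0],
    [0, 0, 0, -60, 0, 0, 0],
    [0, 0, 0, -90, 0, 0, 0],
    [0, 0, 0, -100, 0, 0, 0],
    [0, 0, 0, -100, 0, 0, 0]
  ]
}}

```text
time_s: 3.23
ee_pos: [0.3671, 0.195, 0.2021]
tcp_rot: [3.14, 0.005, 0.002]
force: [-1.0, -0.5, 0.4]
finger_gap: -0.005
grasp_force: 0.0
```

```bash
python3 - <<'E'
from bench import monitor, eyes, models
import cv2
d=eyes.snapshot("scene"); cv2.imwrite("pics/s1.png",d["frame"][120:330,60:400,::-1].repeat(2,0).repeat(2,1))
print(monitor.sense())
E
```

```text
{'time_s': 3.2833, 'joint_positions': array([-0.10319071,  0.28399921, -0.52143879,  2.20420572,  0.21654503,
        0.70320242, -2.34278614]), 'dq': array([ 0.00752323, -0.04023833, -0.01262611, -0.03232358, -0.00821361,
        0.0049224 ,  0.00404785]), 'tau': array([ -0.08653225, -30.50192356,  -2.83481464, -17.06491828,
         0.09280762,  -0.05122841,  -0.07615576]), 'ee_pos': array([0.36800765, 0.19572065, 0.20361597]), 'tcp_rot': array([3.14094933e+00, 2.05386734e-03, 1.71144397e-03]), 'force': array([-0.26271728, -0.05117689, -0.29866051]), 'torque': array([ 0.05181873, -0.03447446,  0.03375929]), 'grasp_force': 0.0, 'finger_gap': -0.003221005028004344}
```

View pics/s1.png

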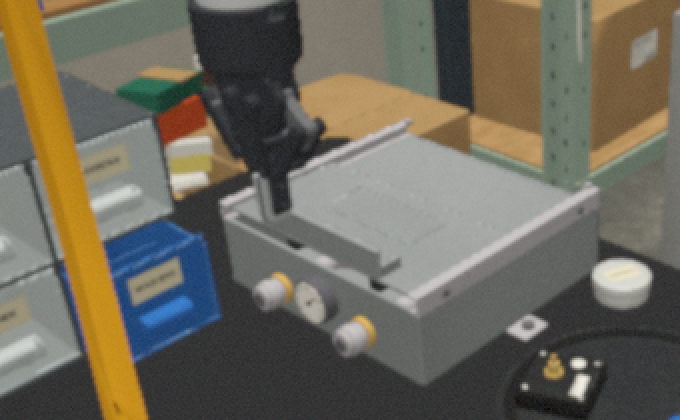

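The crop shows the closed fingertips in front of and above the flange (flange from about (270,215) to (390,270)), clear of everything else. Next I lower the fingers and push.

>>> {"fn": "step_arm", "kwargs": {
  "deltas": [
    [0, 0, 0, -16, 0, 0, 0],
    [0, 0, 0, -32, 0, 0, 0],
    [0, 0, 0, -32, 0, 0, 0],
    [0, 8, 0, -32, 0, 0, 0],
    [0, 16, 0, -32, 0, 0, 0],
    [0, 24, 0, -32, 0, 0, 0],
    [0, 32, 0, -32, 0, 0, 0]
  ]
}}

```text
time_s: 3.87
ee_pos: [0.401, 0.1963, 0.1729]
tcp_rot: [-3.141, -0.0, 0.001]
force: [-4.7, 1.2, 3.7]
finger_gap: -0.003
grasp_force: 2.3
```

>>> {"fn": "step_arm", "kwargs": {
  "deltas": [
    [0, 8, 0, 0, 0, 0, 0],
    [0, 16, 0, 0, 0, 0, 0],
    [0, 24, 0, 0, 0, 0, 0],
    [0, 32, 0, 0, 0, 0, 0],
    [0, 40, 0, 0, 0, 0, 0],
    [0, 48, 0, 0, 0, 0, 0],
    [0, 56, 0, 0, 0, 0, 0],
    [0, 64, 0, 0, 0, 0, 0]
  ]
}}

```text
time_s: 4.53
ee_pos: [0.4649, 0.1963, 0.1718]
tcp_rot: [-3.141, 0.0, 0.002]
force: [-4.2, 2.7, 2.7]
finger_gap: 0.001
grasp_force: 2.3
```

>>> {"fn": "step_arm", "kwargs": {
  "deltas": [
    [0, 6, 0, 0, 0, 0, 0],
    [0, 12, 0, 0, 0, 0, 0],
    [0, 18, 0, 0, 0, 0, 0],
    [0, 24, 0, 0, 0, 0, 0],
    [0, 28, 0, 0, 0, 0, 0],
    [0, 30, 0, 0, 0, 0, 0]
  ]
}}

```text
time_s: 5.03
ee_pos: [0.4928, 0.1963, 0.1715]
tcp_rot: [3.141, 0.005, 0.002]
force: [-13.3, 2.0, 10.2]
finger_gap: 0.002
grasp_force: 6.8
```

>>> {"fn": "step_arm", "kwargs": {
  "deltas": [
    [0, 2, 0, 0, 0, 0, 0],
    [0, 4, 0, 0, 0, 0, 0],
    [0, 4, 0, 0, 0, 0, 0]
  ]
}}

```text
time_s: 5.28
ee_pos: [0.4933, 0.1964, 0.1711]
tcp_rot: [3.138, 0.011, 0.003]
force: [-19.1, 1.2, 11.4]
finger_gap: -0.003
grasp_force: 9.2
```

The force rises while the position stays at x≈0.493, so the cover is at its stop. Backing off clear to look.

>>> {"fn": "step_arm", "kwargs": {
  "deltas": [
    [0, -10, 0, 0, 0, 0, 0],
    [0, -20, 0, 20, 0, 0, 0],
    [0, -25, 0, 60, 0, 0, 0],
    [0, -30, -20, 90, 0, 0, 0],
    [0, -30, -60, 110, 0, 0, 0],
    [0, -30, -100, 130, 0, 0, 0],
    [0, -30, -140, 130, 0, 0, 0],
    [0, -30, -180, 130, 0, 0, 0]
  ]
}}

```text
time_s: 5.95
ee_pos: [0.4696, 0.0154, 0.3041]
tcp_rot: [3.14, -0.006, 0.001]
force: [0.7, -0.5, -0.2]
finger_gap: -0.003
grasp_force: 0.0
```

```bash
python3 - <<'E'
from bench import monitor, eyes, r, models
import cv2
s=monitor.sense(); print(s['time_s'],s['ee_pos'],s['force'])
for c in ("scene","top"):
    d=eyes.snapshot(c); f=d["frame"]
    f=f[120:330,120:400] if c=="scene" else f[170:350,150:360]
    cv2.imwrite(f"pics/{c}2.png",cv2.resize(f[:,:,::-1],None,fx=2.6,fy=2.6,interpolation=cv2.INTER_CUBIC))
    for q in ("air_box","cover_flange","tagged_stem","tagged_grip","plain_grip"):
        print(c,q,[(round(m['p'],2),[round(float(v),4) for v in m['at']]) for m in models.mark_of(q,c)[:2]])
E
```

```text
5.95 [0.46956632 0.01543743 0.30412265] [ 0.7095625  -0.54060588 -0.15605046]
scene air_box [(0.93, [0.5133, 0.2037, 0.0022])]
scene cover_flange [(0.77, [0.5034, 0.2031, 0.1103])]
scene tagged_stem [(0.69, [0.4805, 0.1384, 0.0581]), (0.41, [0.5025, 0.1991, 0.1096])]
scene tagged_grip [(0.56, [0.4341, 0.1477, 0.0554])]
scene plain_grip [(0.8, [0.4317, 0.2493, 0.0608])]
top air_box [(0.66, [0.5078, 0.1985, -0.0005])]
top cover_flange [(0.62, [0.5059, 0.1996, 0.1071])]
top tagged_stem [(0.75, [0.4785, 0.1409, 0.0625])]
top tagged_grip [(0.93, [0.4309, 0.1489, 0.0598])]
top plain_grip []
```

View pics/top2.png

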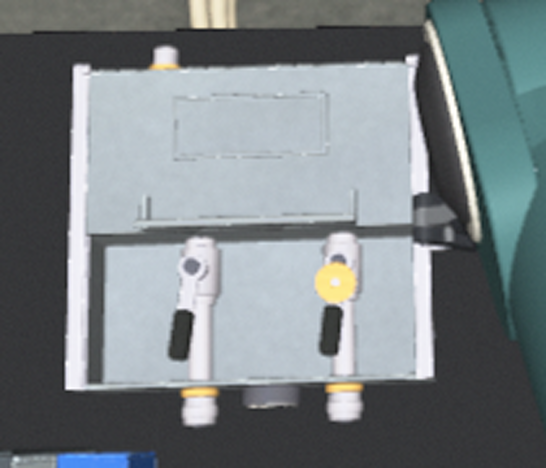

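View pics/scene2.png

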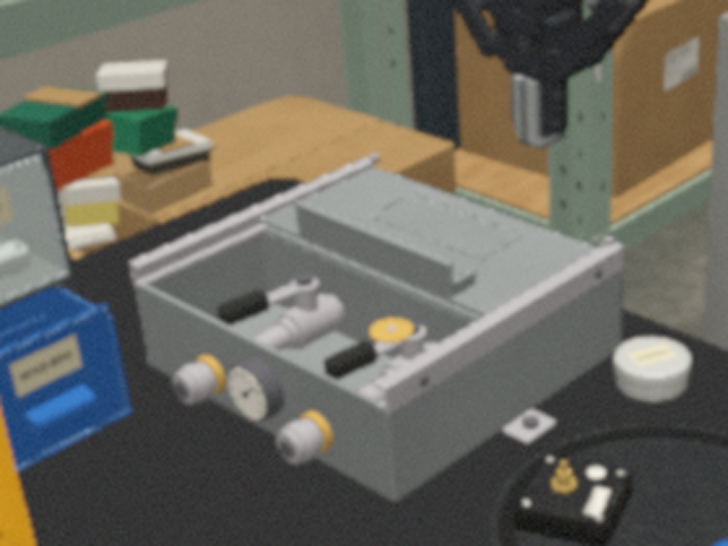

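The top crop shows the brass disc on the right lever at (335,282), with its grip at (330,330). The plain lever is on the left, grip at (181,335). The tagged stem is at ≈ (0.4795, 0.140), and the lever stands at about 0.17 rad. The cover is fully back. The scene crop puts the fingertips at about z 0.231, 73 mm below the TCP. I'll go into the bay to the right of the tagged grip.

>>> {"fn": "step_arm", "kwargs": {
  "deltas": [
    [0, -13, 33, 0, 0, 0, 0],
    [0, -26, 66, 0, 0, 0, 0],
    [0, -39, 96, 0, 0, 0, 0],
    [0, -39, 96, -30, 0, 0, 0],
    [0, -39, 96, -60, 0, 0, 0],
    [0, -39, 96, -90, 0, 0, 0],
    [0, -39, 96, -110, 0, 0, 0],
    [0, -39, 96, -110, 0, 0, 0]
  ]
}}

```text
time_s: 7.22
ee_pos: [0.4268, 0.1139, 0.1885]
tcp_rot: [3.14, 0.007, 0.003]
force: [-0.7, -0.6, 0.3]
finger_gap: -0.001
grasp_force: 0.0
```

```bash
python3 - <<'E'
from bench import monitor, eyes
import cv2
s=monitor.sense(); print(s['ee_pos'],s['tcp_rot'],s['joint_positions'].round(2))
f=eyes.snapshot("scene")["frame"][100:330,120:400]
cv2.imwrite("pics/s3.png",cv2.resize(f[:,:,::-1],None,fx=2.6,fy=2.6,interpolation=cv2.INTER_CUBIC))
E
```

```text
[0.42682329 0.11393357 0.18849057] [3.14041130e+00 7.49306190e-03 3.07025718e-03] [ 0.08  0.35 -0.48  2.16  0.25  0.69 -2.13]
```

View pics/s3.png

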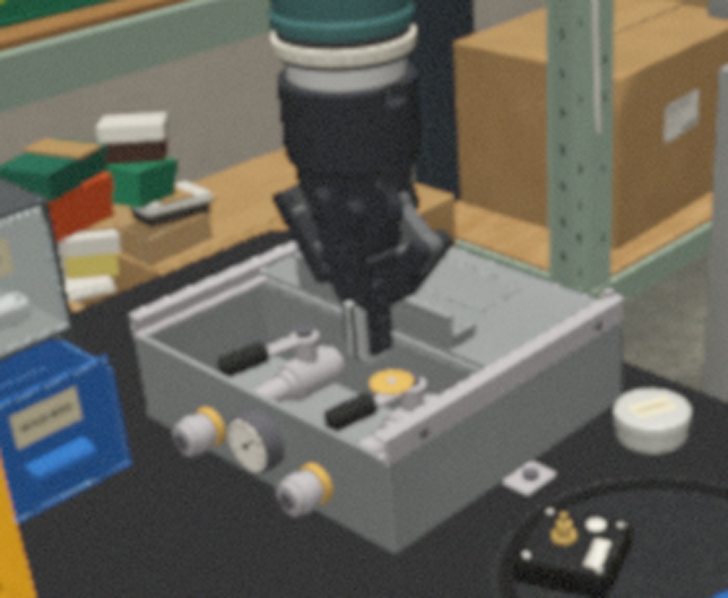

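The crop shows the fingertips at about (370,350), still above the bay. The knuckles should clear the right rail. Lowering slowly and checking force.

>>> {"fn": "step_arm", "kwargs": {
  "deltas": [
    [0, 3, -2, -15, 0, 0, 0],
    [0, 3, -2, -30, 0, 0, 0],
    [0, 3, -2, -45, 0, 0, 0],
    [0, 3, -2, -55, 0, 0, 0],
    [0, 3, -2, -63, 0, 0, 0],
    [0, 3, -2, -63, 0, 0, 0]
  ]
}}

```text
time_s: 7.77
ee_pos: [0.4321, 0.1122, 0.1285]
tcp_rot: [3.141, 0.001, 0.002]
force: [0.5, 0.1, -0.7]
finger_gap: 0.002
grasp_force: 0.0
```

>>> {"fn": "step_arm", "kwargs": {
  "deltas": [
    [0, -1, 7, 0, 0, 0, 0],
    [0, -2, 13, 0, 0, 0, 0],
    [0, -3, 18, 0, 0, 0, 0],
    [0, -4, 23, 0, 0, 0, 0],
    [0, -4, 28, 0, 0, 0, 0],
    [0, -4, 33, 0, 0, 0, 0],
    [0, -4, 38, 0, 0, 0, 0]
  ]
}}

```text
time_s: 8.35
ee_pos: [0.4285, 0.1492, 0.1295]
tcp_rot: [3.139, -0.0, 0.001]
force: [-0.1, -5.9, 1.5]
finger_gap: -0.001
grasp_force: 2.5
```

>>> {"fn": "step_arm", "kwargs": {
  "deltas": [
    [0, 2, 5, 0, 0, 0, 0],
    [0, 4, 11, 0, 0, 0, 0],
    [0, 6, 16, 0, 0, 0, 0],
    [0, 10, 21, 0, 0, 0, 0],
    [0, 14, 25, 0, 0, 0, 0],
    [0, 18, 29, 0, 0, 0, 0],
    [0, 23, 32, 0, 0, 0, 0],
    [0, 28, 35, 0, 0, 0, 0]
  ]
}}

```text
time_s: 9.02
ee_pos: [0.4543, 0.1841, 0.1286]
tcp_rot: [3.138, 0.005, 0.002]
force: [-4.8, -3.9, 0.3]
finger_gap: -0.0
grasp_force: 2.5
```

>>> {"fn": "step_arm", "kwargs": {
  "deltas": [
    [0, 3, 1, 0, 0, 0, 0],
    [0, 6, 1, 0, 0, 0, 0],
    [0, 8, 1, 0, 0, 0, 0],
    [0, 8, 1, 0, 0, 0, 0]
  ]
}}

```text
time_s: 9.35
ee_pos: [0.4633, 0.1865, 0.1286]
tcp_rot: [3.141, 0.002, 0.002]
force: [-3.5, -0.1, -3.5]
finger_gap: 0.006
grasp_force: 2.1
```

Force is still at friction level, so the lever isn't at its stop yet. Pushing on in small steps.

>>> {"fn": "step_arm", "kwargs": {
  "deltas": [
    [0, 2, 0, 0, 0, 0, 0],
    [0, 4, 0, 0, 0, 0, 0],
    [0, 4, 0, 0, 0, 0, 0]
  ]
}}

```text
time_s: 9.6
ee_pos: [0.464, 0.1867, 0.1284]
tcp_rot: [3.139, 0.008, 0.003]
force: [-14.5, -0.8, 6.4]
finger_gap: 0.0
grasp_force: 7.2
```

The force jumps with no further motion, so the lever is at its stop. Holding briefly, then backing out and up.

>>> {"fn": "step_arm", "kwargs": {
  "deltas": [
    [0, 1, 0, 0, 0, 0, 0],
    [0, 1, 0, 0, 0, 0, 0],
    [0, 1, 0, 0, 0, 0, 0],
    [0, -8, 0, 0, 0, 0, 0],
    [0, -16, 0, 0, 0, 0, 0],
    [0, -18, 0, 0, 0, 0, 0],
    [0, -18, 0, 25, 0, 0, 0],
    [0, -18, 0, 60, 0, 0, 0]
  ]
}}

```text
time_s: 10.27
ee_pos: [0.4493, 0.1858, 0.1878]
tcp_rot: [3.141, 0.004, 0.002]
force: [1.1, 0.4, -0.4]
finger_gap: 0.002
grasp_force: 0.0
```

>>> {"fn": "step_arm", "kwargs": {
  "deltas": [
    [0, 0, 0, 40, 0, 0, 0],
    [0, 0, 0, 80, 0, 0, 0],
    [0, 0, -35, 115, 0, 0, 0],
    [0, 0, -70, 115, 0, 0, 0],
    [0, 10, -110, 115, 0, 0, 0],
    [0, 20, -150, 115, 0, 0, 0],
    [0, 30, -190, 115, 0, 0, 0],
    [0, 30, -190, 115, 0, 0, 0]
  ]
}}

```text
time_s: 10.93
ee_pos: [0.4824, -0.0127, 0.3047]
tcp_rot: [3.138, -0.004, -0.011]
force: [-0.1, -0.2, -0.4]
finger_gap: 0.001
grasp_force: 0.0
```

```bash
python3 - <<'E'
from bench import monitor, eyes, models
import cv2
s=monitor.sense(); print(s['time_s'],s['ee_pos'],s['force'])
f=eyes.snapshot("top")["frame"][170:350,150:360]
cv2.imwrite("pics/t4.png",cv2.resize(f[:,:,::-1],None,fx=2.6,fy=2.6,interpolation=cv2.INTER_CUBIC))
eyes.snapshot("scene")
for c in ("top","scene"):
  for q in ("cover_flange","tagged_stem","tagged_grip","plain_grip"):
    print(c,q,[(round(m['p'],2),[round(float(v),4) for v in m['at']]) for m in models.mark_of(q,c)[:1]])
E
```

```text
10.9333 [ 0.48235315 -0.01267115  0.30473292] [-0.11073909 -0.24055879 -0.40295889]
top cover_flange [(0.68, [0.5053, 0.1958, 0.1124])]
top tagged_stem [(0.91, [0.4797, 0.14, 0.0605])]
top tagged_grip [(0.82, [0.4824, 0.1907, 0.0601])]
top plain_grip [(0.64, [0.429, 0.2488, 0.0634])]
scene cover_flange [(0.69, [0.5042, 0.2028, 0.1081])]
scene tagged_stem [(0.98, [0.4796, 0.1376, 0.0592])]
scene tagged_grip [(0.86, [0.4793, 0.1899, 0.0544])]
scene plain_grip [(0.82, [0.4305, 0.2498, 0.0591])]
```

View pics/t4.png

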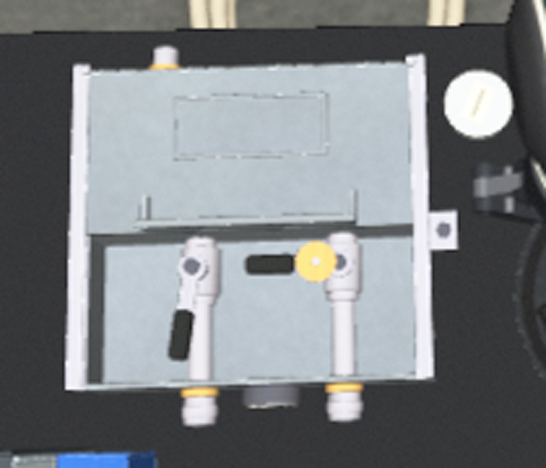

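The picture shows the tagged lever fully crosswise, grip at (270,264) and disc at (316,262). The plain lever is unmoved at (181,335), the cover is open, and the arm is clear.

```bash
python3 -c "
from bench import r
print(r.finish_job())"
```

```text
the job is handed in; nothing more can be done
None
```

The tagged (right) valve is pushed shut to its stop, the cover is left fully open, and the plain lever shows no movement in the last picture; the job is handed in at about 11 s of the 48 s, but no verdict came back.

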